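# Register the sealer's drive housing and hold its cover over the threaded holes

### The job

The bag sealer's blue drive housing lies loose on the locating fixture: first push it fully home against both dark stops, the far one and the left one, so that it sits square in their corner. Then pick the steel cover plate off the table on the left by its handle and hold it level about 15 mm above the housing, not touching it, turned so that each of its three holes is centred over a threaded hole and a colleague can see every thread whole through its hole and drop the screws in. Finish still holding the cover there; leave the tape roll and the timer alone.

Things in the scene. Friction and masses are not known exactly. Their poses are not given: they have to be found in the camera images.
- fixture: Fixed locating fixture: aluminium plate 240 (x) x 200 (y) x 10 mm, origin at the centre of its underside, axes along its sides. Two dark stops rise 30 mm above the plate on its far (+x) and left (+y) sides, their inner faces at x = +95 and y = +75 mm; the -x and -y sides are open. The housing, when home, has its origin at (35, 30, 10) mm in this frame, axes parallel.
- corner (a point): the corner where the planes of the two stops' inner faces meet, on the plate's top. The far stop (14 mm thick) runs along y from 10 to 100 mm to the -y side of this point, the left stop (14 mm thick) along x from 15 to 125 mm to its -x side; axes as the fixture's
- housing: Loose blue block 120 (x) x 90 (y) x 45 mm, 0.5 to 1 kg, on the fixture's plate, 20 to 45 mm short of each stop, up to 0.12 rad askew; origin at the centre of its underside. Its top has a 56 mm square pocket with gears below the rim and 8 mm threaded holes at three corners (none at +x, -y). Its +x face belongs against the far stop, its +y face against the left one; it slides when pushed.
- cover: Loose bright steel plate 120 (x) x 90 (y) x 5 mm, about 0.3 kg, with 16 mm holes at three corners (none at +x, -y), flat on the work surface to the left, past the cream tray; origin at the centre of its underside. Handle over its centre: a black bar along x, 86 long, 14 wide (y), 16 high, its top 46 mm above the origin, on two 10 mm posts at x = +-35 mm; 25 mm free under the bar.
- thread_a (a point): mouth of a threaded hole in the housing's top, at (-45, 31, 45) mm from the housing's origin; hole_a belongs over it
- thread_b (a point): mouth of a threaded hole in the housing's top, at (-45, -31, 45) mm from the housing's origin; hole_b belongs over it
- thread_c (a point): mouth of a threaded hole in the housing's top, at (45, 31, 45) mm from the housing's origin; hole_c belongs over it
- hole_a (a point): centre of a cover hole at the cover's underside, at (-45, 31, 0) mm from the cover's origin
- hole_b (a point): centre of a cover hole at the cover's underside, at (-45, -31, 0) mm from the cover's origin
- hole_c (a point): centre of a cover hole at the cover's underside, at (45, 31, 0) mm from the cover's origin
- tape: bystander: roll of beige tape, 103 mm across, 25 mm high; origin at the centre of its underside
- kitchen_timer: bystander: white timer 70 x 66 x 21 mm; origin at the centre of its underside

How it is judged:
By the outcome, as a careful person would: the job done as asked, in the order asked, and still so for the second after the job is handed in, while the arm keeps its last pose, push and grip.
It also fails if it takes over 72 s, if anything falls off the work surface, if the arm or the gripper's body presses on something with over 40 N, if the wrist force passes 120 N, or if a joint passes its speed limit or range.

### The arm

A 7-joint arm with a two-finger parallel gripper is mounted at the origin on a cart in front of the work surface, level with it; the furniture and walls round the work are solid. World frame = base frame: x ahead of the robot, y to its left, z up, the work surface at z = 0. Lengths are in m, angles in rad, forces in N, time in s.
With the tool pointing down it reaches from about 0.4 to 0.85 m from the base axis. Payload 6.9 kg.
Tool frame: the origin (TCP) lies midway between the tips of the shut fingers; the grasp point (between the pads) lies behind it (ctrl.pinch_z is the z of the grasp point in the tool frame, in m); z points along the fingers, y is the line along which they close (so a half turn about z gives the same grasp; the last joint's range is limited). The gripper opens to 85 mm and grips with 20 to 120 N. Pads are 22 mm wide; open, the fingers measure 114 mm over their backs; the gripper's body (76 mm by 85 mm) begins 54 mm behind the grasp point. The pads swing forward as they close: fully open they stand 13 mm farther back than shut.
Start: joints at [1.385, 0.507, -0.238, 1.5, 0.126, 1.149, -0.155], TCP at [0.179, -0.599, 0.206] pointing down, gripper open.
Joint ranges: [-3.08, 3.08], [-0.24, 2.05], [-1.43, 1.35], [0, 2.5], [-1.52, 4.66], [0.17, 1.96], [-2.89, 2.89]. Speed limits (rad/s): [2.39, 2.39, 3.14, 3.14, 3.14, 3.14, 3.14].

### API

Orientations are given as a unit quaternion [w, x, y, z].
In Python, from station import ctrl, get_state, vision, ticket, models gives the robot as it stands. Calls block until the motion is done:
- ctrl.movep(position, orientation): joint-space move of the TCP to a pose.
- ctrl.movel(position, frame=None, max_speed=0.15): straight line of the TCP; frame=None keeps the orientation; max_speed is the mean speed in m/s.
- ctrl.set_joints(angles): joint-space move.
- ctrl.ungrasp() and ctrl.close_gripper(force=None): open the fingers fully, or close them until they stop; force is the grip in N (None keeps the last).
- ctrl.pause(seconds).
- ctrl.ik(position, orientation): joint angles nearest the present ones, or None.
- get_state(): the state.
- vision.grab_frame(name): name is "scene" or "top" or "wrist"; returns (picture, depth): 420x560x3 uint8, blue, green, red; 420x560 float32, m along the optical axis (not along the pixel's ray), 0 where there is no reading.
- vision.camera_info(name): a dict with "mtx" (3x3 intrinsics, pixels), "R" (3x3) and "t" (3): a world point X has camera coordinates R X + t; the wrist camera has in their place "hand_eye" (4x4, takes a point from camera to tool coordinates, whose origin is the TCP and whose axes are the flange's). Camera axes: x right, y down, z forward; pixel columns grow to the right and rows downward; lengths in m; the calibration is good to about 2 mm. The wrist camera is an equidistant fisheye: a pixel r from the principal point sees the ray r / f radians off the axis. A picture is of the moment at which its call begins: read the wrist's pose just before it. camera_info takes no time and is no camera call.
A pose or a line that the arm cannot do raises ctrl.Unreachable and nothing moves.
- ticket.close_job(): hands the job in; it is judged then, once.
Trained networks look in the newest picture that a camera, given by its name, has taken for a name from the list of things; names that differ only in an ending like _2 or _b are one class to them, and where a whole thing is asked for, a point or a joint stands for the part that bears it (a point fixed in the world has none). Each returns a list of dicts, best first, with "p" (0 to 1); they miss things now and then, are a little off and sometimes report something else, mostly with a low value. They report only what shows in the picture. A call takes as long as a camera call.
- models.recognise(camera, target): "point" ([column, row] in pixels, amid what is visible of it).
- models.masks_of(camera, target): "mask" (420x560 bool, what is visible of it) and "point" ([column, row] in pixels, amid what is visible of it).
The state is a dict: "time": time; "qpos": joint angles; "qd": joint speeds; "tau": joint torques, N m; "tcp_pos": TCP position; "eef_rot": TCP orientation; "contact_force": force on the tool from outside, world axes, zero at the start; "wrist_torque": the same for the moment, N m; "width": finger opening in m; "gripper_force": force on a finger pad.
Only numpy, scipy, OpenCV 4.12 (cv2) and the standard library are available. Lean on these libraries where they do the work, as an engineer would, in place of code of your own. Each camera call takes 0.05 s, during which the arm holds its last target. There are 200 camera calls.

## Working session

There is one attempt and no reset: what is moved stays moved. The work goes in short steps, each a Python script; the robot and the scene stay as the last script left them, time stands still between calls to the robot, and variables do not carry over. Pictures are saved under pics/ and viewed, at most 10 in all, crops included, and the job is handed in when it is done.

```bash
mkdir -p pics; ls
cat > h.py <<'E'
import numpy as np, cv2
from station import ctrl, get_state, vision, ticket, models
def pts(name):
    img,d=vision.grab_frame(name); c=vision.camera_info(name)
    K,R,t=[np.array(c[k]) for k in("mtx","R","t")]
    v,u=np.mgrid[:420,:560]
    P=np.stack([(u-K[0,2])/K[0,0]*d,(v-K[1,2])/K[1,1]*d,d],-1)
    return img,d,(P-t)@R
E
python3 - <<'E'
from h import *
out=[]
for n in("scene","top"):
    img,d,W=pts(n)
    np.savez(f'pics/{n}.npz',img=img,d=d,W=W)
    for t in("housing","cover","fixture","tape","kitchen_timer","thread_a","hole_a"):
        for r in models.masks_of(n,t)[:3]:
            m=r["mask"]&(d>0); w=W[m]
            print(n,t,round(r["p"],2),np.round(r["point"]),m.sum(),np.round(np.median(w,0),3) if len(w) else '')
            if t in("housing","cover"): pass
    cv2.imwrite(f'pics/{n}.png',img)
print(ctrl.pinch_z,get_state())
E
```

```text
pics
scene housing 0.72 [370. 176.] 145 [ 0.553 -0.561  0.022]
scene housing 0.64 [339. 196.] 799 [ 0.509 -0.288  0.051]
scene cover 0.61 [158. 304.] 1292 [0.465 0.418 0.008]
scene fixture 0.74 [340. 209.] 1217 [ 0.466 -0.254  0.015]
scene tape 0.89 [403. 188.] 413 [ 0.413 -0.563  0.02 ]
scene kitchen_timer 0.54 [372. 176.] 173 [ 0.551 -0.562  0.021]
scene thread_a 0.7 [336. 195.] 795 [ 0.509 -0.286  0.052]
scene hole_a 0.81 [159. 300.] 1338 [0.465 0.419 0.008]
scene hole_a 0.32 [370. 177.] 153 [ 0.556 -0.562  0.022]
top cover 0.82 [137. 225.] 1017 [0.474 0.409 0.005]
top fixture 0.62 [347. 211.] 3305 [ 0.509 -0.277  0.009]
top tape 0.79 [449. 244.] 394 [ 0.41  -0.575  0.022]
top kitchen_timer 0.77 [439. 198.] 396 [ 0.562 -0.568  0.017]
top kitchen_timer 0.33 [362. 207.] 1131 [ 0.519 -0.304  0.052]
top thread_a 0.67 [361. 209.] 1109 [ 0.518 -0.305  0.052]
top hole_a 0.73 [138. 219.] 940 [0.476 0.407 0.005]
-0.0187 {'time': 0.8, 'qpos': array([ 1.38545414,  0.50751193, -0.23760054,  1.50018141,  0.12567818,
        1.14889779, -0.15478244]), 'qd': array([ 9.15742250e-04, -4.07182884e-04,  2.06483040e-03, -1.20917685e-03,
        9.65285761e-04, -5.92524541e-05,  1.35689833e-03]), 'tau': array([-2.90316275e-04, -6.20286012e+01, -2.18466081e+00, -2.49952662e+01,
        1.38143098e-02,  2.27637101e-03, -1.08688312e-06]), 'tcp_pos': array([ 0.17920776, -0.59875422,  0.20617399]), 'eef_rot': array([-1.41452424e-05,  9.89446187e-01,  1.44900799e-01,  1.46831009e-05]), 'contact_force': array([ 0.85979007, -0.34878034, -0.34550173]), 'wrist_torque': array([0.0111754 , 0.03985702, 0.0163737 ]), 'gripper_force': 0.0, 'width': 0.08527306195082775}
```

Run:
```python
import cv2,numpy as np
a=cv2.imread('pics/scene.png');b=cv2.imread('pics/top.png')
b2=cv2.resize(b[150:290,80:480],None,fx=2,fy=2,interpolation=cv2.INTER_CUBIC)
a2=cv2.resize(a[130:350,80:480],None,fx=1.45,fy=1.45,interpolation=cv2.INTER_CUBIC)
c=np.zeros((600,800,3),np.uint8);c[:280,:800]=b2;h=min(319,a2.shape[0]);c[281:281+h,:580]=a2[:h]
cv2.imwrite('pics/c1.png',c)
```

```text
(no output)
```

View pics/c1.png

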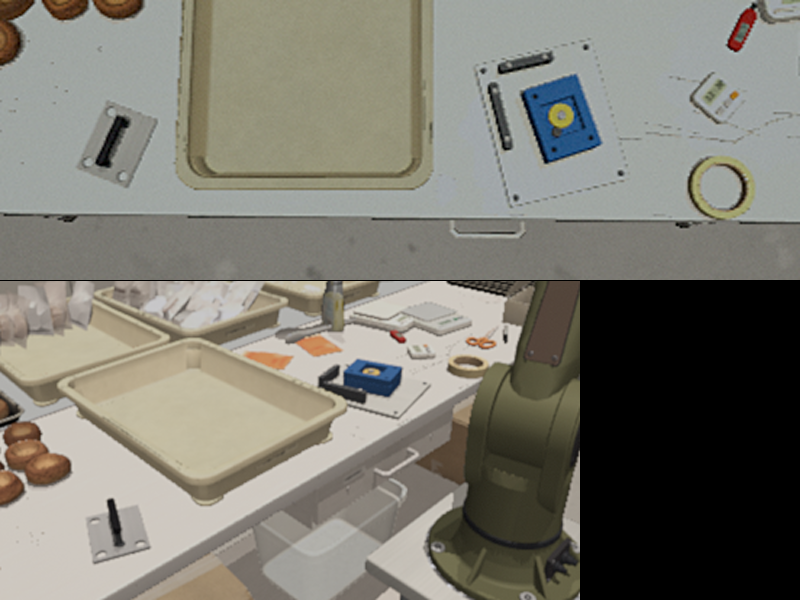

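The top view shows the fixture turned by about +0.27 rad, with the housing at the lower right of its stops. The cover at (118,143) in the crop is turned by about −0.27 rad, and its corner without a hole is top right (+x,−y). Next I'll move above the fixture for a close look.

```bash
cat >> h.py <<'E'
from scipy.spatial.transform import Rotation as Ro
def q(psi): return [0,np.cos(psi/2),np.sin(psi/2),0]
def wrist(tag):
    s=get_state(); img,d=vision.grab_frame("wrist"); c=vision.camera_info("wrist")
    K=np.array(c["mtx"]); H=np.array(c["hand_eye"])
    v,u=np.mgrid[:420,:560]; a=(u-K[0,2])/K[0,0]; b=(v-K[1,2])/K[1,1]
    th=np.hypot(a,b); k=np.where(th>1e-9,np.tan(np.minimum(th,1.5))/np.maximum(th,1e-9),1)
    P=np.stack([a*k*d,b*k*d,d],-1)
    w=s["eef_rot"]; R=Ro.from_quat([w[1],w[2],w[3],w[0]]).as_matrix()
    W=(P@H[:3,:3].T+H[:3,3])@R.T+s["tcp_pos"]
    W[d<=0]=np.nan
    cv2.imwrite(f'pics/{tag}.png',img); np.savez(f'pics/{tag}.npz',img=img,d=d,W=W)
    return img,d,W
E
python3 - <<'E'
from h import *
ctrl.movep([0.44,-0.30,0.30],q(0.27))
img,d,W=wrist('w1')
c=vision.camera_info("wrist");print(np.round(c["hand_eye"],3),np.round(c["mtx"],1))
print(get_state()["time"],get_state()["tcp_pos"])
for t in("housing","fixture","thread_a"):
    for r in models.masks_of("wrist",t)[:3]:
        m=r["mask"]&(d>0); print(t,round(r["p"],2),np.round(r["point"]),m.sum(),np.round(np.nanmedian(W[m],0),3))
E
```

```text
[[ 0.001 -0.948 -0.319  0.083]
 [ 1.     0.001  0.001  0.   ]
 [-0.001 -0.319  0.948 -0.167]
 [ 0.     0.     0.     1.   ]] [[325.2   0.  276.7]
 [  0.  325.2 202.2]
 [  0.    0.    1. ]]
2.3583 [ 0.43908359 -0.30147122  0.29951969]
housing 0.9 [302.  99.] 6573 [ 0.522 -0.308  0.054]
fixture 0.76 [262.  95.] 16351 [ 0.522 -0.277  0.009]
thread_a 0.6 [296.  99.] 6678 [ 0.522 -0.308  0.054]
```

View pics/w1.png

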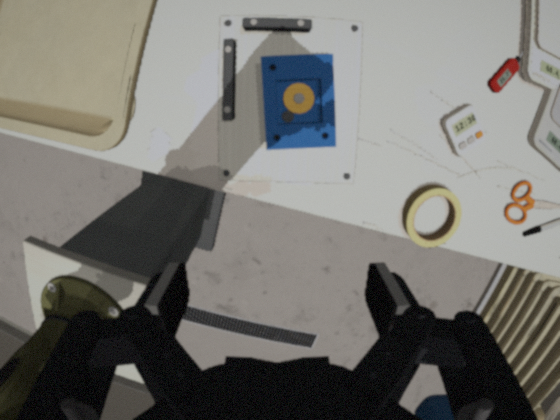

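The wrist view shows the plate at (220–360, 15–185), the stops at (275,24) and (229,78), and the housing at (300,100) with threads at (272,67), (272,140) and (325,135). I'll fit these in 3D from depth.

Run:
```python
import numpy as np,cv2
z=np.load('pics/w1.npz');W=z['W']
def rect(m,n):
    m=cv2.morphologyEx(m.astype(np.uint8),cv2.MORPH_OPEN,np.ones((3,3)))
    k,l,s,c=cv2.connectedComponentsWithStats(m)
    for i in np.argsort(-s[1:,4])[:n]+1:
        p=W[l==i]; (cx,cy),(w,h),a=cv2.minAreaRect((p[:,:2]*1000).astype(np.float32))
        print(np.round(c[i]),s[i,4],'ctr',round(cx,1),round(cy,1),'wh',round(w,1),round(h,1),'ang',round(a,2),'z',round(np.median(p[:,2]),4))
with np.errstate(all='ignore'):
    roi=(W[...,0]>.35)&(W[...,0]<.7)&(W[...,1]>-.45)&(W[...,1]<-.12)
    print('plate');rect(roi&(W[...,2]>.0055)&(W[...,2]<.07),2)
    print('stops/housing');rect(roi&(W[...,2]>.033)&(W[...,2]<.07),4)
    rect(roi&(W[...,2]>.049)&(W[...,2]<.07),1)
    print(np.nanmedian(W[roi][np.abs(W[roi][:,2])<.005],0))
```

```text
plate
[288.  98.] 23169 ctr 520.8 -297.6 wh 240.9 200.7 ang 14.04 z 0.0099
stops/housing
[299. 101.] 6671 ctr 521.1 -308.4 wh 120.7 90.4 ang 18.22 z 0.0537
[228.  79.] 890 ctr 526.2 -211.9 wh 110.0 15.1 ang 13.97 z 0.0391
[277.  23.] 727 ctr 615.1 -253.4 wh 14.5 89.3 ang 13.67 z 0.0391
[299. 101.] 4683 ctr 521.1 -308.4 wh 120.7 90.4 ang 18.22 z 0.0541
[ 0.5137166  -0.28047694 -0.00080616]
```

```bash
cat >> h.py <<'E'
F0=np.array([.5208,-.2976]); FY=np.deg2rad(14.0)
RF=np.array([[np.cos(FY),-np.sin(FY)],[np.sin(FY),np.cos(FY)]])
def fx(x,y,z): return np.r_[F0+RF@np.array([x,y])/1000,z]
def ff(): return RF.T@np.array(get_state()["contact_force"])[:2]
def push(a,b,z,lim,axis,n=14,step=1.5):
    a=np.array(a,float); b=np.array(b,float); f0=ff()
    ctrl.movel(fx(*b,z),max_speed=.07)
    u=(b-a)/np.linalg.norm(b-a); p=b.copy(); f=ff()-f0
    log=[round(float(f[axis]),1)]
    for i in range(n):
        if -f[axis]>lim: break
        p=p+u*step; ctrl.movel(fx(*p,z),max_speed=.03); f=ff()-f0; log.append(round(float(f[axis]),1))
    t=get_state(); print('push end',p,'tcp',np.round(RF.T@(t["tcp_pos"][:2]-F0)*1000,1),log,t["time"])
    return p
E
python3 - <<'E'
from h import *
ctrl.close_gripper()
ctrl.movep(fx(-100,-6,.12),q(FY)); ctrl.movel(fx(-100,-6,.032),max_speed=.2)
p=push((-100,-6),(-48,-6),.032,14,0)
ctrl.movel(fx(p[0]-15,-6,.032)); ctrl.movel(fx(p[0]-15,-6,.11),max_speed=.25)
ctrl.movel(fx(36,-95,.11),max_speed=.25); ctrl.movel(fx(36,-95,.032),max_speed=.2)
p=push((36,-95),(36,-44),.032,16,1)
print(get_state()["time"],get_state()["tcp_pos"])
E
```

```text
push end [-27.  -6.] tcp [-26.9  -6. ] [-0.1, 0.7, 0.8, 0.1, -0.0, 0.5, 0.9, -0.2, 0.8, 0.4, 0.4, 1.0, 0.1, 0.5, 0.2] 9.0167
push end [ 36. -23.] tcp [ 36.1 -22.9] [-0.0, -1.0, -0.3, 0.0, -0.2, -0.6, -0.5, -0.1, 0.2, 0.5, -0.4, -0.8, -0.8, 0.3, 1.0] 15.2667
15.2667 [ 0.56132841 -0.31106445  0.03201747]
```

```bash
cat >> h.py <<'E'
def fit(tag):
    img,d,W=wrist(tag)
    with np.errstate(all='ignore'):
        m=(W[...,0]>.35)&(W[...,0]<.75)&(W[...,1]>-.5)&(W[...,1]<-.1)&(W[...,2]>.049)&(W[...,2]<.07)
    m=cv2.morphologyEx(m.astype(np.uint8),cv2.MORPH_OPEN,np.ones((3,3)))
    k,l,s,c=cv2.connectedComponentsWithStats(m); i=1+np.argmax(s[1:,4])
    (cx,cy),(w,h),a=cv2.minAreaRect((W[l==i][:,:2]*1000).astype(np.float32))
    print('housing in fixture',np.round(RF.T@(np.array([cx,cy])/1000-F0)*1000,1),'wh',np.round([w,h],1),'ang',round(a-14,2))
E
python3 - <<'E'
from h import *
ctrl.movel(fx(36,-60,.032)); ctrl.movel(fx(-40,-20,.22),max_speed=.25)
fit('w2')
print(get_state()["time"])
E
```

```text
housing in fixture [ -2.5 -10.6] wh [121.   90.6] ang 4.47
16.6917
```

View pics/w2.png

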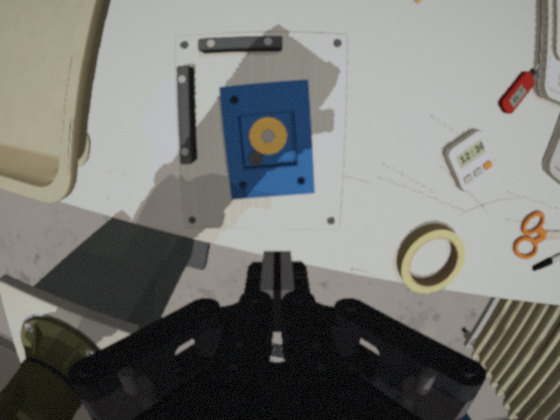

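The housing at (268,135) hasn't moved and no force was felt, although the reported TCP passed through its footprint. I'll repeat a short push and look while the fingers should be in contact.

Run:
```python
from h import *
ctrl.movel(fx(-95,-6,.10),max_speed=.25);ctrl.movel(fx(-95,-6,.025),max_speed=.2)
f0=ff()
for x in(-75,-65,-55,-45):
    ctrl.movel(fx(x,-6,.025),max_speed=.07); s=get_state(); print(x,np.round(ff()-f0,1),np.round(s["tcp_pos"],4),s["width"],np.round(s["eef_rot"],3))
wrist('w3'); a=cv2.imread('pics/w3.png'); t,_=vision.grab_frame("top"); sc,_=vision.grab_frame("scene")
c=np.zeros((600,800,3),np.uint8); c[:300,:400]=cv2.resize(a,(400,300))
c[:300,400:]=cv2.resize(t[160:265,300:440],(400,300)); c[300:,:400]=cv2.resize(sc[145:250,280:420],(400,300))
cv2.imwrite('pics/c3.png',c); print(get_state()["time"])
```

```text
-75 [0.  0.6] [ 0.4504 -0.3214  0.0254] 0.00027722760574940084 [0.    0.992 0.122 0.001]
-65 [-0.4  1.3] [ 0.4597 -0.3189  0.0249] 5.170699256701265e-05 [-0.     0.993  0.122  0.   ]
-55 [-0.9  1.6] [ 0.4694 -0.3166  0.0249] 8.163016206238828e-05 [0.    0.993 0.122 0.   ]
-45 [-0.7  1.5] [ 0.4792 -0.3141  0.025 ] -4.350546812202932e-05 [0.    0.993 0.122 0.   ]
19.3583
```

View pics/c3.png

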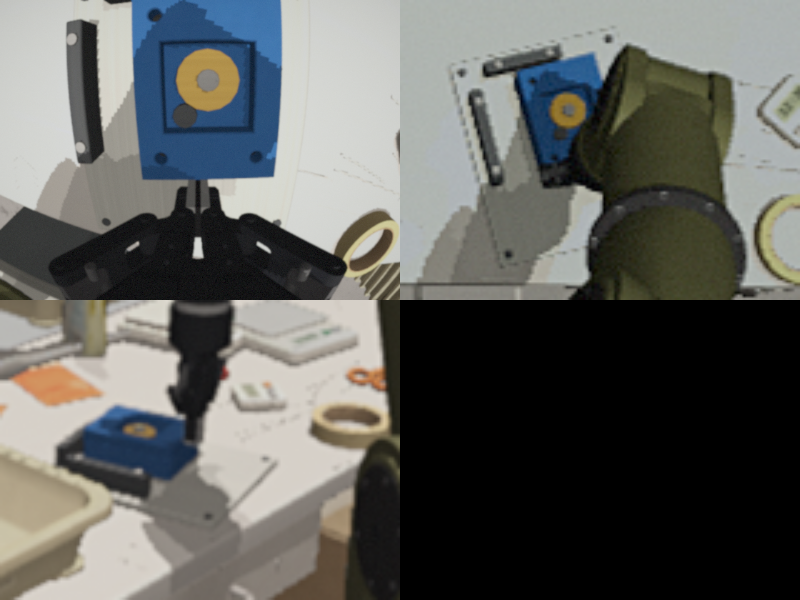

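Run:
```python
from h import *
for n in('w2','w3'):
    W=np.load(f'pics/{n}.npz')['W']
    with np.errstate(all='ignore'):
        for lo,hi in((.049,.07),(.033,.046)):
            m=(W[...,0]>.35)&(W[...,0]<.75)&(W[...,1]>-.5)&(W[...,1]<-.1)&(W[...,2]>lo)&(W[...,2]<hi)
            k,l,s,c=cv2.connectedComponentsWithStats(cv2.morphologyEx(m.astype(np.uint8),cv2.MORPH_OPEN,np.ones((3,3))))
            for i in 1+np.argsort(-s[1:,4])[:3]:
                (cx,cy),wh,a=cv2.minAreaRect((W[l==i][:,:2]*1000).astype(np.float32))
                print(n,lo,s[i,4],np.round(c[i]),np.round(RF.T@(np.array([cx,cy])/1000-F0)*1000,1),np.round(wh,1),round(a-14,2))
```

```text
w2 0.049 6932 [268. 138.] [ -2.5 -10.6] [121.   90.6] 4.47
w2 0.049 99 [268. 135.] [  2.4 -10.9] [11.4 10.4] -0.76
w2 0.033 1574 [269. 139.] [ -2.8 -10.5] [56.3 56.7] 4.6
w2 0.033 1271 [184. 115.] [25.  81.8] [109.5  15.2] -0.47
w2 0.033 1096 [240.  43.] [101.8  19.5] [14.3 89.3] -0.15
w3 0.049 35405 [290. 127.] [ 23.1 -12.9] [121.7  91.2] 1.08
w3 0.049 719 [291. 112.] [ 31.7 -12.9] [12.4 13.5] 0.02
w3 0.033 8301 [293. 121.] [ 27.5 -12.8] [57. 57.] 0.91
w3 0.033 5143 [110. 127.] [25.4 81.3] [109.6  15.4] -0.83
w3 0.033 154 [218.  23.] [74.1 20.2] [4.4 7.5] 25.95
```

At z=0.025 the housing does move: it is now at (23,−13) mm in the fixture, 1° askew. I'll continue at that height, stopping on force.

Run:
```python
from h import *
z=.024
p=push((-45,-6),(-38,-6),z,10,0,n=8,step=1.5)
print(np.round(get_state()["contact_force"],1))
ctrl.movel(fx(p[0]-12,-6,z)); ctrl.movel(fx(p[0]-12,-6,.09),max_speed=.25)
fit('w4')
ctrl.movel(fx(36,-90,.09),max_speed=.3); ctrl.movel(fx(36,-90,z),max_speed=.2)
p=push((36,-90),(36,-38),z,12,1,n=16)
ctrl.movel(fx(36,p[1]-12,z)); ctrl.movel(fx(-40,-20,.22),max_speed=.3)
fit('w5')
print(get_state()["time"])
```

```text
push end [-32.  -6.] tcp [-36.5  -6. ] [1.1, -2.4, -5.8, -9.2, -11.1] 20.6083
[-11.6  -1.7   7.9]
housing in fixture [ 35.1 -13.2] wh [121.1  90.6] ang 0.16
push end [ 36.  -15.5] tcp [ 35.7 -20.8] [-1.0, -2.7, -2.2, -1.1, -1.0, -1.9, -1.6, -2.4, -1.6, -2.0, -0.6, -1.9, -4.9, -7.6, -10.2, -13.5] 26.9833
housing in fixture [34.9 30.3] wh [119.7  89.7] ang -0.04
28.1333
```

The housing is home at (34.9, 30.3) mm and square to −0.04°. Next is the cover.

Run:
```python
from h import *
ctrl.ungrasp()
ctrl.movep([.41,.40,.25],q(-.27))
img,d,W=wrist('w6')
with np.errstate(all='ignore'):
    roi=(W[...,0]>.36)&(W[...,0]<.62)&(W[...,1]>.31)&(W[...,1]<.52)
    for lo,hi in((.034,.06),(.0025,.06)):
        m=roi&(W[...,2]>lo)&(W[...,2]<hi)
        k,l,s,c=cv2.connectedComponentsWithStats(cv2.morphologyEx(m.astype(np.uint8),cv2.MORPH_OPEN,np.ones((3,3))))
        for i in 1+np.argsort(-s[1:,4])[:2]:
            p=W[l==i]
            print(lo,s[i,4],np.round(c[i]),cv2.minAreaRect((p[:,:2]*1000).astype(np.float32)),np.median(p[:,2]))
print(get_state()["time"],get_state()["qpos"])
```

```text
0.034 901 [250. 116.] ((476.92498779296875, 412.07879638671875), (14.860482215881348, 85.3590316772461), 69.73128509521484) 0.0445829984910881
0.0025 6036 [254. 114.] ((476.8826904296875, 412.240966796875), (90.43128967285156, 120.59027099609375), 68.8997573852539) 0.004336050698580715
31.5583 [-0.91971187  0.39235211  0.15904118  1.5724351  -0.06506193  1.18204063
 -2.59028338]
```

View pics/w6.png

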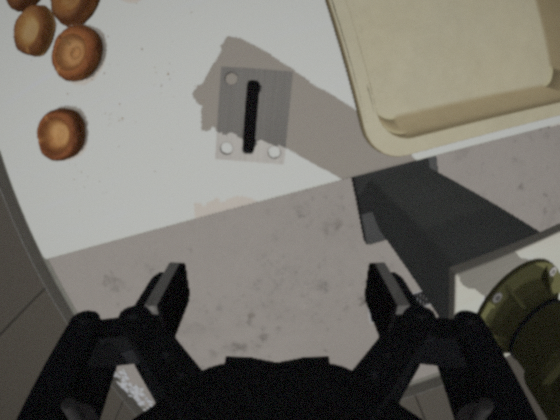

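The view shows the cover at (254,114) with holes at (231,78), (227,148) and (273,152), so the corner without a hole is top right, as expected. Now I'll grasp and lift it.

Run:
```python
from h import *
c=np.array([.4769,.4121]); psi=-.362
fin=fx(35,30,.089)
print('ik fin',[None if (j:=ctrl.ik(fin,q(FY+a))) is None else np.round(j,2) for a in(0,np.pi)])
ctrl.movep([*c,.13],q(psi)); print(np.round(get_state()["qpos"],2))
ctrl.movel([*c,.019],max_speed=.12)
f=get_state()["contact_force"]
ctrl.close_gripper(70)
s=get_state(); print(s["width"],s["gripper_force"],s["contact_force"]-f,s["time"])
ctrl.movel([*c,.20],max_speed=.15)
s=get_state(); print(s["width"],s["contact_force"]-f,s["time"],'ik fin',[None if (j:=ctrl.ik(fin,q(FY+a))) is None else np.round(j,2) for a in(0,np.pi)])
```

```text
ik fin [array([ 0.22,  0.6 ,  0.29,  1.71, -0.22,  0.86, -0.72]), array([ 1.05,  0.87, -1.23,  1.7 ,  0.87,  1.22,  1.42])]
[-0.85  0.58  0.17  1.59 -0.11  0.98 -2.58]
0.009945028303237426 68.60654711723328 [-0.08956458 -0.21373268  3.59585594] 33.9583
0.009693983229832052 [ 0.53234378 -0.24535856 -3.15810395] 35.3167 ik fin [array([ 0.3 ,  0.59,  0.17,  1.71, -0.12,  0.85, -0.81]), array([ 1.05,  0.87, -1.23,  1.7 ,  0.87,  1.22,  1.42])]
```

Run:
```python
from h import *
ctrl.movep(fx(35,30,.20),q(FY))
ctrl.movel(fx(35,30,.105),max_speed=.1)
img,d,W=wrist('w7')
t,_=vision.grab_frame("top"); sc,_=vision.grab_frame("scene")
c=np.zeros((600,800,3),np.uint8); c[:420,:560]=img
c[420:,:240]=cv2.resize(t[160:265,300:440],(240,180)); c[420:,240:480]=cv2.resize(sc[145:250,280:420],(240,180))
cv2.imwrite('pics/c7.png',c)
s=get_state(); print(s["time"],s["tcp_pos"],s["width"],s["contact_force"])
with np.errstate(all='ignore'):
    for lo,hi in((.08,.1),(.11,.16)):
        m=(np.abs(W[...,0]-.55)<.12)&(np.abs(W[...,1]+.26)<.1)&(W[...,2]>lo)&(W[...,2]<hi)
        p=W[m]
        if len(p)<30: print(lo,len(p));continue
        (cx,cy),wh,a=cv2.minAreaRect((p[:,:2]*1000).astype(np.float32))
        print(lo,len(p),np.round(RF.T@(np.array([cx,cy])/1000-F0)*1000,1),np.round(wh,1),a-14)
        if lo==.08:
            A=np.c_[(p[:,:2]-fx(35,30,0)[:2])@RF,np.ones(len(p))]; print('plane',np.linalg.lstsq(A,p[:,2],rcond=None)[0])
```

```text
38.9667 [ 0.54787698 -0.26023019  0.10568757] 0.009547217309340866 [-0.08563938  0.49520427 -4.13906888]
0.08 17136 [38.7 28.9] [113.6  90.8] 0.12398147583007812
plane [ 0.00241961 -0.00340562  0.09041866]
0.11 5401 [36.3 27.3] [83.2 35.8] 15.662918090820312
```

View pics/c7.png

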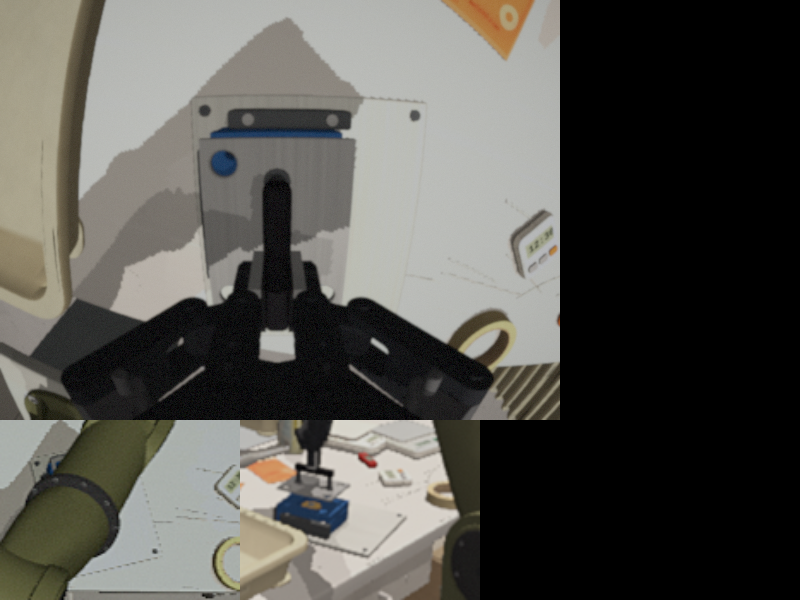

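The cover is held level, with hole c at (223,163). The fit puts it about 1 mm low in y, so I'll correct that, lower it to 15 mm and recheck.

Run:
```python
from h import *
ctrl.movel(fx(34.7,31.0,.089),max_speed=.05); ctrl.pause(.5)
img,d,W=wrist('w8')
s=get_state(); print(s["time"],np.round(RF.T@(s["tcp_pos"][:2]-F0)*1000,1),s["tcp_pos"][2],s["contact_force"])
with np.errstate(all='ignore'):
    L=(W[...,:2]-F0)@RF*1000
    m=(np.abs(L[...,0]-35)<75)&(np.abs(L[...,1]-30)<55)&(W[...,2]>.066)&(W[...,2]<.083)
    p=L[m]; (cx,cy),wh,a=cv2.minAreaRect(p.astype(np.float32)); print(cx,cy,wh,a)
    print('pct x max',np.percentile(p[:,0],99.9),'y',np.percentile(p[:,1],[.1,99.9]),'z',np.median(W[m][:,2]))
    ys,xs=np.where(m)
# hole c outline in picture -> plane at cover top
u8=m.astype(np.uint8); cn,h=cv2.findContours(u8,cv2.RETR_CCOMP,cv2.CHAIN_APPROX_NONE)
for k,cc in enumerate(cn):
    if h[0][k][3]>=0 and cv2.contourArea(cc)>60:
        q_=L[cc[:,0,1],cc[:,0,0]]; q_=q_[np.isfinite(q_).all(1)]
        print('hole',cc.mean((0,1)),np.round(q_.mean(0),1),np.round(np.ptp(q_,axis=0),1))
cv2.imwrite('pics/c8.png',cv2.resize(img[60:340,140:420],(600,600),interpolation=cv2.INTER_CUBIC))
```

```text
39.9833 [34.7 31. ] 0.08906698053478093 [-0.325912    0.09089766 -3.42506634]
37.89323425292969 30.412134170532227 (113.98307037353516, 90.59197998046875) 0.027519190683960915
pct x max 94.6764150076688 y [-14.68742022  75.46597862] z 0.07388550733408085
hole [223.86842105 162.65789474] [79.8 61.2] [16.5 16.2]
```

View pics/c8.png

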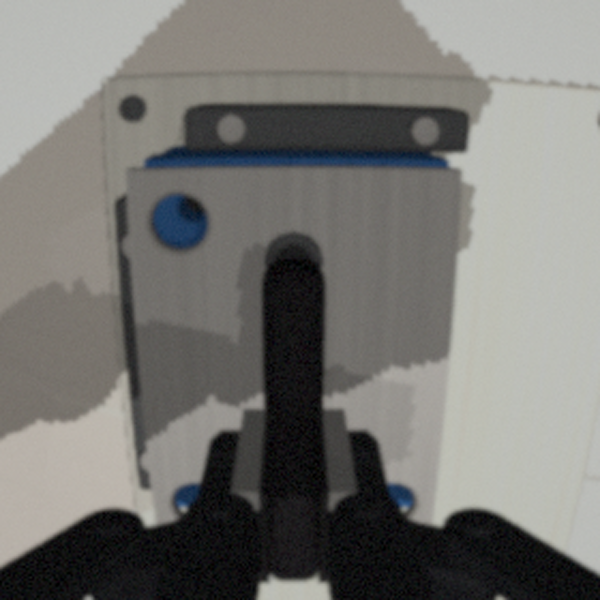

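The crop shows hole c at (180,222), at (79.8, 61.2) mm in the fixture against a target of (80, 61). The thread at (192,207) is where parallax would put it, to within 1 mm. The gap is about 15 mm and the cover is square, so I'm handing the job in.

```bash
python3 -c "
from h import *
print(ticket.close_job(), get_state()['time'])"
```

```text
the job is handed in; nothing more can be done
the job is handed in; nothing more can be done
```

I pushed the housing home against both stops (measured within 0.3 mm and square) and handed the job in at about 40 s, still holding the cover level about 15 mm above it. Hole c was checked to within 1 mm of its thread; holes a and b were partly hidden by the gripper, so their alignment comes from the fit of the whole plate.

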